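# Clamp a pump in the sloping fixture with its cam lever

### The job

Set the small pump on the sloping fixture plate with its foot flat on the plate and down against the low ledge, between the spring pad and the cam, with its side outlet pointing up the slope, and let go of it. Then push the cam lever round until the cam has pushed the pump against the spring pad and the pad is pressed about half-way in; never drive the pad to the end of its stroke. Leave the pump clamped like that, and do not disturb the bearing, the bush and the connector.

Things in the scene. Friction and masses are not known exactly. Their poses are not given: they have to be found in the camera images.
- pump_centre (a point): Centre, half-way up, of the grey feed pump (loose, 0.6 kg, 96 mm tall, upright on the table at first); z is its up axis. Flat foot 12 mm thick: 66 mm along x, 39 mm to -y and 46 mm to +y. Above it a barrel whose axis is 4 mm to +y: 54 mm diameter up to 44 mm from the underside, 61 mm from 44 to 72 mm (grip here, along x), then a 20 mm stub. The outlet sticks out to -y.
- outlet (a point): End of the pump's brass-coloured side outlet (22 mm diameter), 46 mm to -y of the pump's centre and 34 mm above its underside; axes as the pump's.
- nest (a point): Fixed point on the fixture's bare metal plate, sloping 30 degrees, low at the robot's right, here 65 mm above the table. x points up the slope, y along the plate roughly to the robot, z square out of it. The pump's underside centre belongs here or up to 15 mm to +y, its -y along this x. Jaw housing: 22 mm high, from y = 48 mm on. Other parts by the pump are under 29 mm high, save the lever knob.
- spring_pad (a joint): Black spring pad (32 mm along the slope, 12 mm high) that stands 10 mm out of the dark jaw housing on the plate's side nearest the robot and looks to the plate's -y; when out, its face is at y = +38 mm of the nest. Value: how far it is pressed in, m: 0 out, 0.010 end of stroke, half-way 0.005. Spring: about 2.4 N at first touch, 14 N at the end.
- cam_pivot (a point): Pivot of the cam, at the plate's surface, on the far (-y) side of the nest; its distance from the pad differs from start to start. The turning axis is the plate's z (not this point's). The cam is a steel disc, 48 mm diameter, 4 to 15 mm above the plate, its centre 16 mm off the pivot, 90 degrees counter-clockwise of the lever seen from above.
- cam_lever (a joint): Lever angle about the plate's z, rad, 0 to 1.95, counter-clockwise seen from above. At 0 the lever points away from the pad and down the slope, 130 degrees clockwise from straight uphill, cam drawn back; as it grows the knob goes uphill and the cam nears the pad. Cam's reach from the pivot to +y = 24 mm + 16 mm x cos(130 degrees - angle). Stiff hinge (0.15 N m), stays where left.
- lever_grip (a point): Point on the axis of the upright black knob at the lever's end, 40 mm above the plate. The knob is 14 mm in diameter, rises from 18 to 54 mm above the plate and stands 70 mm from the pivot. Axes turn with the lever; z is the plate's z.
- bearing: Bystander: ball bearing, 62 mm in diameter, 16 mm high, lying on the table.
- bush: Bystander: dark steel bush, 42 mm in diameter, 50 mm high, standing on the table.
- connector: Bystander: grey harness connector, 34 x 98 x 23 mm, lying on the table.
- ledge (a point): Middle of the upper face's foot line of the low ledge, a bar 9 mm high and 70 mm long across the plate, 46 mm down the slope from the nest point; the pump's foot (its +y edge) rests against it. Axes are the plate's.

How it is judged:
By the outcome, as a careful person would: the job done as asked, in the order asked, and still so for the second after the job is handed in, with the robot touching nothing.
It also fails if it takes over 56 s, if anything falls off the work surface, if the arm or the gripper's body presses on something with over 40 N, if the wrist force passes 120 N, or if a joint passes its speed limit or range.

### The arm

A 6-joint arm with a two-finger parallel gripper is mounted at the origin on the work surface; the furniture and walls round the work are solid. World frame = base frame: x ahead of the robot, y to its left, z up, the work surface at z = 0. Lengths are in mm, angles in degrees, forces in N, time in s.
With the tool pointing down it reaches from about 350 to 850 mm from the base axis. Payload 8.1 kg.
Tool frame: the origin (TCP) lies at the very end of the fingers, on their centre line; the grasp point (between the pads) lies 19 mm behind it; z points along the fingers, y is the line along which they close (so a half turn about z gives the same grasp; the last joint's range is limited). The gripper opens to 85 mm and grips with 20 to 120 N. Pads are 22 mm wide; open, the fingers measure 114 mm over their backs; the gripper's body (76 mm by 85 mm) begins 54 mm behind the grasp point. The pads swing forward as they close: fully open they stand 13 mm farther back than shut.
Start: joints at [-72.617, 7.471, 85.268, -0, 87.261, -4.893], TCP at [227.467, -555.215, 231.292] pointing down, gripper open.
Joint ranges: [-169.43, 169.43], [-51.17, 129.36], [1.28, 143.12], [-76.62, 256.62], [0, 156.53], [-152.29, 152.29]. Speed limits (degrees/s): [136.94, 136.94, 159.86, 180, 180, 180].

### API

Orientations are given as [roll, pitch, yaw] about the fixed x, y, z axes, in that order (R = Rz(yaw) Ry(pitch) Rx(roll)).
In Python, from bench import sense, eyes, job, models gives the robot as it stands. The module is installed in compiled form; this text tells all that it offers.
- The arm moves only by the tool apply_moves, never from a script. Its argument "rows" is a list of rows, each a list of 6 numbers: the shift along the tool's x, y, z in mm, then the turn, a rotation vector about the tool's x, y, z in rad. In form: [[dx, dy, dz, rx, ry, rz], ...]. A call has exactly 5 rows; each row shifts and turns the commanded pose from where the row before left it, along the tool's axes as they then stand; what a row does not reach is not made up. A row lasts 1/8 s, in which the tool goes at most 62.5 mm and 10.7 degrees, less where a joint would pass 70% of its speed; a pose out of reach is approached as far as the arm can. A call is refused whole if a number of a shift passes 62.5 or a number of a turn 0.188, either way. A call with a gripper value outside its range is refused whole. "fingers" is the finger opening in mm, from 0 to 85.4, set as the call begins (left out, the last holds). The fingers move at their own pace and stop on an object; "grip_force" is the grip in N (left out, the last holds). Time passes only in rows, so rows that do not move let the fingers close, or fill a call up. It gives the time, the measured TCP pose, the force, the opening and the grip force at its end, in the units of the state.
- sense(): the state, without advancing time (a new reading comes with each control period).
- eyes.snapshot(name): name is "scene" or "top" or "wrist"; returns (picture, depth): 400x640x3 uint8, red, green, blue; 400x640 float32, mm along the optical axis (not along the pixel's ray), 0 where there is no reading.
- eyes.get_calibration(name): a dict with "intrinsics" (3x3 intrinsics, pixels), "R" (3x3) and "t" (3): a world point X has camera coordinates R X + t; the wrist camera has in their place "mount" (4x4, takes a point from camera to tool coordinates, whose origin is the TCP and whose axes are the flange's). Camera axes: x right, y down, z forward; pixel columns grow to the right and rows downward; lengths in mm; the calibration is good to about 2 mm. The wrist camera is an equidistant fisheye: a pixel r from the principal point sees the ray r / f radians off the axis. A picture is of the moment at which its call begins: read the wrist's pose just before it. get_calibration takes no time and is no camera call.
- job.hand_in(): hands the job in; it is judged then, once.
Trained networks look in the newest picture that a camera, given by its name, has taken for a name from the list of things; names that differ only in an ending like _2 or _b are one class to them, and where a whole thing is asked for, a point or a joint stands for the part that bears it (a point fixed in the world has none). Each returns a list of dicts, best first, with "confidence" (0 to 1); they miss things now and then, are a little off and sometimes report something else, mostly with a low value. They report only what shows in the picture. A call takes as long as a camera call.
- models.boxes_of(name, camera): "xyz" ([x, y, z] in mm, in world coordinates, good to about 4 mm: the middle of the surface that is visible of it).
- models.cut_out(name, camera): "pixels" (400x640 bool, what is visible of it).
- models.place_of(name, camera): "xyz" ([x, y, z] in mm, in world coordinates, good to about 4 mm: a listed point, or the origin of a listed thing).
The state is a dict: "time": time; "joint_pos": joint angles; "qd": joint speeds; "joint_efforts": joint torques, N m; "tool_pos": TCP position; "tcp_rot": TCP orientation; "ft_force": force on the tool from outside, world axes, zero at the start; "wrist_torque": the same for the moment, N m; "finger_gap": finger opening in mm; "grip_force": force on a finger pad.
Only numpy, scipy, OpenCV 4.12 (cv2) and the standard library are available. Lean on these libraries where they do the work, as an engineer would, in place of code of your own. Each camera call takes 0.05 s, during which the arm holds its last target. There are 200 camera calls.

## Working session

There is one attempt and no reset: what is moved stays moved. The work goes in short steps, Python scripts to look and compute and a tool call to move; the robot and the scene stay as the last step left them, time stands still between calls to the robot, and variables do not carry over. Pictures are saved under pics/ and viewed, at most 10 in all, crops included, and the job is handed in when it is done.

Besides the shell and the picture viewer there is one more tool, called after "Emit:" by a JSON object that holds its "name" and its "arguments", one argument or row to a line. apply_moves: Moves the arm, as the interface text tells. Its arguments: {"type":"object","properties":{"rows":{"type":"array"},"fingers":{"type":"number"},"grip_force":{"type":"number"}},"required":["rows"]}

```bash
mkdir -p pics; cat > h.py <<'E'
import numpy as np, cv2
from scipy.spatial.transform import Rotation as R
from bench import sense, eyes, job, models
def pts(cam,d):
    c=eyes.get_calibration(cam);K=np.array(c["intrinsics"]);v,u=np.indices(d.shape)
    p=np.stack([(u-K[0,2])/K[0,0]*d,(v-K[1,2])/K[1,1]*d,d],-1)
    return (p-np.array(c["t"]))@np.array(c["R"])
E
python3 - <<'E'
from h import *
s=sense();print(s["time"],s["tool_pos"],s["tcp_rot"],s["finger_gap"])
for c in("scene","top"):
    im,d=eyes.snapshot(c);cv2.imwrite(f"pics/{c}0.png",im[...,::-1]);np.savez(f"{c}0.npz",im=im,d=d)
    for n in("pump_centre","outlet","nest","spring_pad","cam_pivot","lever_grip","ledge","bearing","bush","connector"):
        r=models.place_of(n,c)
        print(c,n,[(np.round(q["xyz"]).tolist(),round(q["confidence"],2)) for q in r[:2]])
E
```

```text
0.0 [ 227.29250826 -554.67909036  230.24370499] [-1.79893372e+02 -9.27392990e-03  2.22755119e+01] 85.56364003827358
scene pump_centre [([446.0, 160.0, 49.0], 0.88)]
scene outlet [([455.0, 208.0, 34.0], 0.92)]
scene nest [([447.0, -94.0, 65.0], 0.9)]Traceback (most recent call last):
  File "<stdin>", line 6, in <module>
ValueError: it knows: bearing, bush, cam_pivot, connector, ledge, lever_grip, nest, outlet, pump_centre
```

View pics/scene0.png

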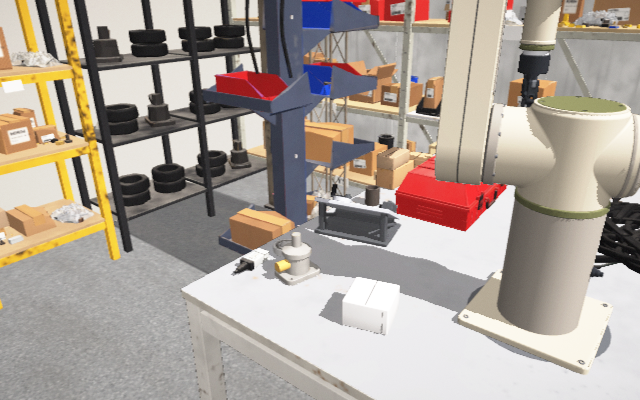

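The scene view shows the pump upright at about (295,258), outlet pointing left at (283,267). The fixture is at (355,220), with the shelving post behind it and the red box to the right.

```bash
python3 - <<'E'
from h import *
im,d=eyes.snapshot("top");cv2.imwrite("pics/top0.png",im[...,::-1]);np.savez("top0.npz",im=im,d=d)
for n in("pump_centre","outlet","nest","cam_pivot","lever_grip","ledge","bearing","bush","connector"):
    r=models.place_of(n,"top")
    print(n,[(np.round(q["xyz"],1).tolist(),round(q["confidence"],2)) for q in r[:2]])
for n in("cam_pivot","lever_grip","ledge"):
    r=models.place_of(n,"scene")
    print("scene",n,[(np.round(q["xyz"],1).tolist(),round(q["confidence"],2)) for q in r[:2]])
P=pts("top",d)
np.save("P.npy",P)
E
```

```text
pump_centre [([446.7, 166.8, 48.0], 0.73)]
outlet [([456.9, 209.1, 38.1], 0.67)]
nest [([447.9, -96.5, 62.9], 0.9)]
cam_pivot [([510.6, -97.8, 58.5], 0.72)]
lever_grip [([573.3, -141.5, 71.9], 0.57)]
ledge [([458.4, -132.7, 40.4], 0.61)]
bearing [([535.4, 99.5, 2.3], 0.65)]
bush [([531.5, -260.0, -1.1], 0.55)]
connector [([548.6, 204.7, 0.1], 0.7), ([459.1, 208.2, 35.8], 0.19)]
scene cam_pivot [([507.8, -100.4, 58.1], 0.71)]
scene lever_grip [([571.9, -136.6, 72.7], 0.58)]
scene ledge [([461.2, -139.8, 43.1], 0.85)]
```

View pics/top0.png

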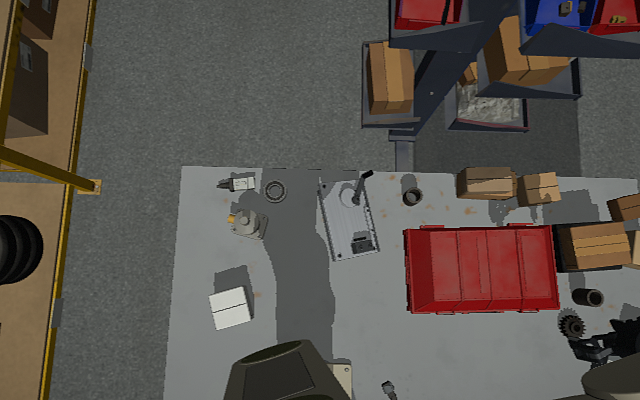

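Top view: pump (245,222) with its outlet to the left, fixture (345,220), lever knob (365,180), pad (360,243), bush (412,196). The red box is right of the fixture. Next I'll fit the geometry from depth.

```bash
python3 - <<'E'
from h import *
z=np.load("top0.npz");P=np.load("P.npy");im=z["im"]
c=eyes.get_calibration("top");print(np.round(c["intrinsics"],1).tolist(),np.round(-np.array(c["R"]).T@c["t"]))
cv2.imwrite("pics/crop.png",cv2.resize(im[160:270,215:425][...,::-1],None,fx=3.8,fy=3.8,interpolation=cv2.INTER_CUBIC))
# plate plane: points near the nest
m=(np.abs(P[...,0]-450)<45)&(np.abs(P[...,1]+95)<40)&(P[...,2]>20)
Q=P[m]
for k in range(5):
    A=np.c_[Q[:,:2],np.ones(len(Q))];a,*_=np.linalg.lstsq(A,Q[:,2],rcond=None);r=Q[:,2]-A@a;Q=Q[np.abs(r)<max(2.5,np.std(r))]
n=np.array([-a[0],-a[1],1]);n/=np.linalg.norm(n)
print("normal",n,"tilt",np.degrees(np.arccos(n[2])),"uphill yaw",np.degrees(np.arctan2(a[1],a[0])),len(Q),"z at nest",a@[447.5,-95,1])
# red box etc heights
b=(P[...,1]<-170)&(P[...,1]>-480)&(P[...,0]>200)&(P[...,0]<700)
for y in range(-480,-170,40):
    mm=b&(np.abs(P[...,1]-y)<20)&(P[...,2]>30); q=P[mm]; print(y,len(q),q.min(0).round() if len(q) else'',q.max(0).round() if len(q) else'')
# pump
m=(np.hypot(P[...,0]-446,P[...,1]-163)<70)&(P[...,2]>3)
Q=P[m]
for lo,hi in((4,20),(20,42),(60,80),(85,110)):
    q=Q[(Q[:,2]>lo)&(Q[:,2]<hi)];print(lo,hi,len(q),q.mean(0).round(1),cv2.minAreaRect(q[:,:2].astype(np.float32)))
E
```

```text
[[413.1, 0.0, 320.9], [0.0, 413.1, 203.5], [0.0, 0.0, 1.0]] [ 338.  -12. 1071.]
normal [ 0.1197905  -0.48075739  0.86863259] tilt 29.69987581350384 uphill yaw 103.9914966400537 900 z at nest 65.55425571206315
-480 983 [ 244. -480.   36.] [ 592. -460.  117.]
-440 1939 [ 243. -460.   30.] [ 592. -420.  115.]
-400 2132 [ 240. -420.   32.] [ 591. -380.  588.]
-360 2555 [ 227. -380.   30.] [ 589. -340.  638.]
-320 2798 [ 204. -340.   46.] [ 451. -300.  646.]
-280 1831 [ 201. -300.   30.] [ 547. -260.  610.]
-240 1166 [ 239. -260.   30.] [ 548. -232.   91.]
-200 0  
4 20 310 [439.6 146.   11.2] ((448.57684326171875, 159.4603271484375), (87.70418548583984, 127.58501434326172), 70.7241439819336)
20 42 29 [452.3 191.   36.6] ((446.90966796875, 172.97523498535156), (76.82415771484375, 21.52056884765625), 70.91486358642578)
60 80 418 [446.  159.3  65.1] ((446.8788146972656, 160.73081970214844), (60.00502014160156, 60.00418472290039), 46.74934387207031)
85 110 61 [447.  159.5  94.7] ((447.10845947265625, 159.33987426757812), (18.822694778442383, 18.245824813842773), 46.782081604003906)
```

View pics/crop.png

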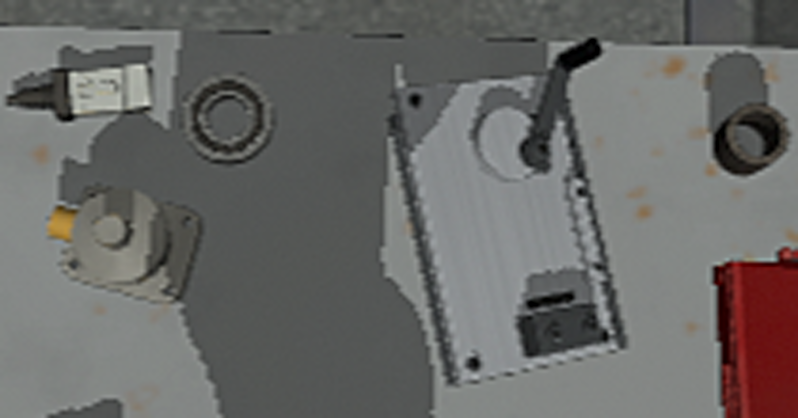

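Crop: pump's foot corners are at about (62,275), (180,300) and (200,215). The cam disc is at (512,142) with its pivot at (535,152), and the lever runs to the knob at (582,52). Pad face is at (527..574, 304..293), plate edges (450,383)-(400,100) and (620,347)-(565,75).

```bash
cat >> h.py <<'E'
def ray(cam,u,v,n,d0):   # intersect pixel ray with plane n.X=d0
    c=eyes.get_calibration(cam);K=np.array(c["intrinsics"]);Rc=np.array(c["R"]);o=-Rc.T@np.array(c["t"])
    r=Rc.T@np.array([(u-K[0,2])/K[0,0],(v-K[1,2])/K[1,1],1]);return o+r*(d0-n@o)/(n@r)
E
python3 - <<'E'
from h import *
f=lambda u,v:(215+(u+.5)/3.8-.5,160+(v+.5)/3.8-.5)
ez=np.array([0,0,1.])
F=[ray("top",*f(*p),ez,12) for p in((62,275),(180,300),(200,215))]
for a in F:print(a.round(1))
ang=lambda v:np.degrees(np.arctan2(v[1],v[0]))
print("pump edges yaw",ang(F[0]-F[1]),ang(F[2]-F[1]),np.linalg.norm(F[0]-F[1]),np.linalg.norm(F[2]-F[1]))
yaw=np.radians(103.5);n=np.array([-.5*np.cos(yaw),-.5*np.sin(yaw),np.cos(np.pi/6)]);N=np.array([447.5,-95,65])
X=np.array([np.cos(np.pi/6)*np.cos(yaw),np.cos(np.pi/6)*np.sin(yaw),.5]);Y=np.cross(n,X)
for nm,a,h in(("padL",(527,304),12),("padR",(574,293),12),("edgeL0",(450,383),0),("edgeL1",(400,100),0),("edgeR0",(624,347),0),("edgeR1",(565,75),0),("pivot",(535,152),18),("disc",(509,143),15),("knobtop",(598,44),54),("jawL",(520,318),22),("jawR",(600,302),22)):
    p=ray("top",*f(*a),n,n@N+h);q=p-N;print(nm,p.round(1),"plate",(q@X).round(1),(q@Y).round(1))
E
```

```text
[424.8 204.2  12. ]
[410.  124.2  12. ]
[467.9 113.3  12. ]
pump edges yaw 79.54674338495381 -10.614597513907695 81.39585239677277 58.897914071657645
padL [ 408.5 -103.2   79.5] plate 8.2 39.8
padR [ 417.7 -135.2   60.3] plate -30.2 38.3
edgeL0 [357.5 -54.6  99.8] plate 69.6 78.1
edgeL1 [534.3 -19.6  95.6] plate 61.3 -102.0
edgeR0 [ 385.3 -172.3   30. ] plate -70.0 78.5
edgeR1 [ 568.3 -131.9   28. ] plate -74.0 -108.9
pivot [ 507.5 -108.    70.4] plate -20.4 -55.3
disc [512.  -90.6  76.1] plate -3.8 -63.7
knobtop [ 577.8 -147.1   80.6] plate -62.4 -114.6
jawL [398.6 -97.5  95.6] plate 23.1 48.1
jawR [ 412.1 -151.6   63.4] plate -41.3 47.6
```

```bash
cat >> h.py <<'E'
def pose():
    s=sense();return np.array(s["tool_pos"]),R.from_euler("xyz",s["tcp_rot"],degrees=True),s
def plan(p1,R1,k):
    p,r,_=pose();w=(r.inv()*R1).as_rotvec()/k
    for i in range(k):
        tgt=p+(np.array(p1)-p)/(k-i);sh=r.inv().apply(tgt-p)
        row=np.r_[np.round(sh,1),np.round(w,3)]
        p=p+r.apply(row[:3]);r=r*R.from_rotvec(row[3:]);print(row.tolist(),end=",\n" if (i+1)%5 else "\n--\n")
    print("end",p.round(1),r.as_euler("xyz",degrees=True).round(2))
def down(psi):return R.from_euler("xyz",[180,0,psi],degrees=True)
N0=np.array([447.5,-95,65]);YAW=103.
def plate(yaw=None):
    a=np.radians(yaw or YAW);t=np.pi/6
    X=np.array([np.cos(t)*np.cos(a),np.cos(t)*np.sin(a),.5]);n=np.array([-.5*np.cos(a),-.5*np.sin(a),np.cos(t)]);return X,np.cross(n,X),n
def toolplate(yaw=None):
    X,Y,n=plate(yaw);return R.from_matrix(np.c_[X,-Y,-n])
E
python3 -c "
from h import *
plan([400,-150,330],down(50),10)"
```

```text
[31.3, -31.0, -9.9, 0.0, -0.0, -0.048],
[32.8, -29.4, -9.9, 0.0, -0.0, -0.048],
[34.1, -27.8, -9.9, 0.0, -0.0, -0.048],
[35.5, -26.1, -9.9, 0.0, -0.0, -0.048],
[36.7, -24.4, -9.8, 0.0, -0.0, -0.048]
--
[37.8, -22.6, -9.9, 0.0, -0.0, -0.048],
[38.8, -20.8, -9.8, 0.0, -0.0, -0.048],
[39.8, -18.9, -9.9, 0.0, -0.0, -0.048],
[40.6, -17.0, -9.8, 0.0, -0.0, -0.048],
[41.4, -15.0, -9.9, 0.0, -0.0, -0.048]
--
end [ 400. -150.  330.] [180.    -0.    49.78]
```

Emit:
{"name": "apply_moves", "arguments": {
  "rows": [
    [31,-31,-10,0,0,-0.05],
    [33,-29,-10,0,0,-0.05],
    [34,-28,-10,0,0,-0.05],
    [35.5,-26,-10,0,0,-0.05],
    [37,-24,-10,0,0,-0.05]
  ],
  "fingers": 85
}}

```text
time: 1.48
tool_pos: [313.8, -351.5, 281.7]
tcp_rot: [180.0, -0.0, 36.7]
ft_force: [0.8, 0.2, 1.0]
finger_gap: 84.9
grip_force: 0.0
```

Emit:
{"name": "apply_moves", "arguments": {
  "rows": [
    [38,-22,-10,0,0,-0.05],
    [39,-21,-10,0,0,-0.05],
    [40,-19,-10,0,0,-0.05],
    [41,-17,-10,0,0,-0.05],
    [41,-15,-10,0,0,-0.05]
  ]
}}

```text
time: 2.1
tool_pos: [397.7, -147.5, 331.9]
tcp_rot: [180.0, -0.0, 51.0]
ft_force: [0.5, 0.3, 0.1]
finger_gap: 84.8
grip_force: 0.0
```

```bash
python3 - <<'E'
from h import *
p,r,s=pose();print(p.round(1),s["tcp_rot"].round(1) if hasattr(s["tcp_rot"],"round") else s["tcp_rot"],s["time"])
im,d=eyes.snapshot("wrist");cv2.imwrite("pics/w1.png",im[...,::-1]);np.savez("w1.npz",im=im,d=d,p=p,r=r.as_matrix())
for n in("nest","cam_pivot","ledge","lever_grip","pump_centre","outlet"):
    print(n,[(np.round(q["xyz"],1).tolist(),round(q["confidence"],2)) for q in models.place_of(n,"wrist")[:2]])
c=eyes.get_calibration("wrist");print(c)
plan([447,159.7,180],down(79.5),8)
E
```

```text
[ 397.7 -147.5  331.9] [180.  -0.  51.] 2.1
nest [([452.1, -100.7, 69.0], 0.94)]
cam_pivot [([507.6, -94.8, 56.5], 0.78)]
ledge [([459.2, -136.4, 36.4], 0.74)]
lever_grip [([573.4, -136.1, 71.6], 0.97)]
pump_centre []
outlet []
{'intrinsics': array([[309.70691629,   0.        , 315.86968617],
       [  0.        , 309.70691629, 201.10502264],
       [  0.        ,   0.        ,   1.        ]]), 'mount': array([[-4.03046094e-04, -9.60931815e-01, -2.76784908e-01,
         6.93545332e+01],
       [ 9.99998976e-01, -7.18089838e-06, -1.43123890e-03,
         4.14010186e-01],
       [ 1.37333543e-03, -2.76785201e-01,  9.60930833e-01,
        -1.43189214e+02],
       [ 0.00000000e+00,  0.00000000e+00,  0.00000000e+00,
         1.00000000e+00]])}
[33.9, -19.6, 18.9, -0.0, 0.0, -0.063],
[35.1, -17.4, 18.8, -0.0, 0.0, -0.063],
[36.1, -15.1, 18.9, -0.0, 0.0, -0.063],
[37.0, -12.8, 18.8, -0.0, 0.0, -0.063],
[37.8, -10.5, 18.9, -0.0, 0.0, -0.063]
--
[38.3, -8.1, 18.8, -0.0, 0.0, -0.063],
[38.8, -5.6, 18.9, -0.0, 0.0, -0.063],
[39.1, -3.2, 18.8, -0.0, 0.0, -0.063],
end [447.  159.7 180. ] [-1.7996e+02  1.0000e-02  7.9710e+01]
```

View pics/w1.png

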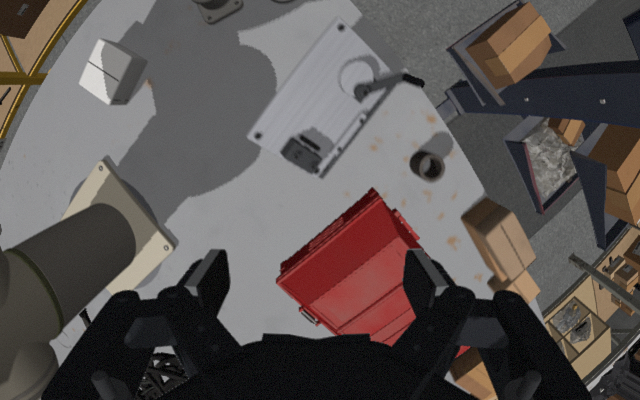

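Wrist view: the fixture sits at (330,95), with the jaw and pad at (303,150), the cam at (358,78) and the knob at (418,80). The nest estimates agree to within about 5 mm, so I'll continue to the pump.

Emit:
{"name": "apply_moves", "arguments": {
  "rows": [
    [34,-19.5,19,0,0,-0.063],
    [35,-17.5,19,0,0,-0.063],
    [36,-15,19,0,0,-0.063],
    [37,-13,19,0,0,-0.063],
    [38,-10.5,19,0,0,-0.063]
  ]
}}

```text
time: 3.08
tool_pos: [428.4, 44.6, 235.4]
tcp_rot: [-180.0, 0.0, 68.9]
ft_force: [-0.1, -0.9, -0.7]
finger_gap: 85.1
grip_force: 0.0
```

Emit:
{"name": "apply_moves", "arguments": {
  "rows": [
    [38,-8,19,0,0,-0.063],
    [39,-5.5,19,0,0,-0.063],
    [39,-3,19,0,0,-0.063],
    [0,0,0,0,0,0],
    [0,0,0,0,0,0]
  ]
}}

```text
time: 3.7
tool_pos: [447.4, 159.3, 179.1]
tcp_rot: [-180.0, 0.0, 79.7]
ft_force: [-0.2, -0.5, 0.2]
finger_gap: 84.9
grip_force: 0.0
```

```bash
cat >> h.py <<'E'
def wpts(d,p,r):
    c=eyes.get_calibration("wrist");K=np.array(c["intrinsics"]);M=np.array(c["mount"]);v,u=np.indices(d.shape)
    x=(u-K[0,2])/K[0,0];y=(v-K[1,2])/K[1,1];th=np.hypot(x,y)+1e-9;t=np.tan(np.minimum(th,1.45))/th
    q=np.stack([x*t*d,y*t*d,d],-1)@M[:3,:3].T+M[:3,3]
    q=q@np.array(r).T+p;q[d<=0]=np.nan;return q
E
python3 - <<'E'
from h import *
p,r,s=pose();print(p.round(1),s["tcp_rot"],s["time"])
im,d=eyes.snapshot("wrist");cv2.imwrite("pics/w2.png",im[...,::-1])
for n in("pump_centre","outlet"):
    print(n,[(np.round(q["xyz"],1).tolist(),round(q["confidence"],2)) for q in models.place_of(n,"wrist")[:2]])
P=wpts(d,p,r.as_matrix())
m=(np.hypot(P[...,0]-447,P[...,1]-160)<75)
Q=P[m]
for lo,hi in((8,16),(68,76),(90,102)):
    q=Q[(Q[:,2]>lo)&(Q[:,2]<hi)];print(lo,hi,len(q),q.mean(0).round(1),cv2.minAreaRect(q[:,:2].astype(np.float32)))
# fixture in plate coords, from w1
z=np.load("w1.npz");P=wpts(z["d"],z["p"],z["r"]);N=np.array([448,-96,65])
m=(np.hypot(P[...,0]-448,P[...,1]+96)<50);Q=P[m];
for k in range(5):
    A=np.c_[Q[:,:2],np.ones(len(Q))];a,*_=np.linalg.lstsq(A,Q[:,2],rcond=None);e=Q[:,2]-A@a;Q=Q[np.abs(e)<max(2.5,np.std(e))]
print("tilt",np.degrees(np.arctan(np.hypot(a[0],a[1]))),"yaw",np.degrees(np.arctan2(a[1],a[0])),"z nest",a@[448,-96,1])
X,Y,n=plate();q=(P-N);q=np.stack([q@X,q@Y,q@n],-1);np.save("q1.npy",q)
off=0
def sel(nm,b):
    k=np.all([(q[...,i]>b[i][0])&(q[...,i]<b[i][1]) for i in range(3)],0);s_=q[k];print(nm,len(s_),s_.min(0).round(1),s_.max(0).round(1),cv2.minAreaRect(s_[:,:2].astype(np.float32)))
sel("jaw",((-60,40),(40,85),(16,28)));sel("pad",((-40,20),(30,47),(7,16)));sel("disc",((-40,40),(-100,-25),(10,17)));sel("plate",((-90,90),(-130,120),(-4,3)));sel("ledge",((-60,-35),(-40,40),(5,12)))
sel("knob",((-90,-20),(-150,-80),(48,60)))
E
```

```text
[447.4 159.3 179.1] [-1.79963610e+02  4.59686903e-02  7.97155841e+01] 3.7
pump_centre [([448.1, 161.0, 45.4], 0.7)]
outlet [([460.3, 211.8, 36.5], 0.94)]
8 16 960 [451.2 185.5  12.5] ((445.83074951171875, 160.26048278808594), (83.78255462646484, 66.11577606201172), 76.42376708984375)
68 76 914 [447.  163.7  69.5] ((446.71453857421875, 159.04635620117188), (41.50456237792969, 42.9078254699707), 32.7979621887207)
90 102 553 [446.5 160.3  96.3] ((446.8145751953125, 159.72262573242188), (19.320066452026367, 19.39516258239746), 79.27314758300781)
tilt 29.96153977618274 yaw 103.96827199116956 z nest 66.21574064746687
jaw 701 [-35.1  40.3  16.1] [16.  74.8 28. ] ((-9.593406677246094, 57.58818054199219), (50.94320297241211, 34.32051467895508), 0.887999415397644)
pad 112 [-25.7  37.8   7.2] [ 6.5 47.  16. ] ((-9.584890365600586, 42.395267486572266), (9.153632164001465, 32.2335319519043), 89.94963836669922)
disc 786 [-22.9 -86.3  10.1] [ 21.8 -38.4  17. ] ((1.0427026748657227, -63.369964599609375), (47.705291748046875, 41.69426727294922), 77.6758041381836)
plate 8930 [ -62.  -110.3   -4. ] [65.1 82.   3. ] ((1.4847221374511719, -14.292976379394531), (126.17994689941406, 190.89248657226562), 0.8639086484909058)
ledge 363 [-58.6 -34.8   5.1] [-45.9  34.7  12. ] ((-52.363914489746094, -0.08024978637695312), (12.25045108795166, 69.50513458251953), 0.6661213040351868)
knob 87 [ -60.4 -118.5   48.1] [ -47.1 -104.6   55.3] ((-54.60262680053711, -111.9494857788086), (13.93930435180664, 12.385372161865234), 64.90777587890625)
```

View pics/w2.png

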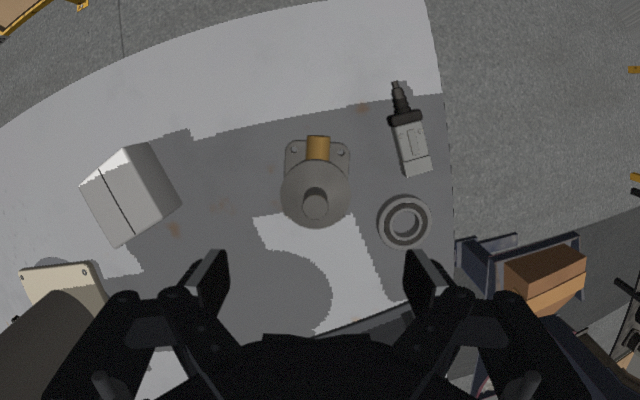

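Wrist view: the pump is centred between the fingers. Its stub is at (315,205) and the outlet at (318,147), so the tool needs about 2 degrees more turn. Descending and gripping.

Emit:
{"name": "apply_moves", "arguments": {
  "rows": [
    [0.3,-0.6,35,0,0,0.035],
    [0,0,35,0,0,0],
    [0,0,35,0,0,0],
    [0,0,26,0,0,0],
    [0,0,15,0,0,0]
  ]
}}

```text
time: 4.47
tool_pos: [446.5, 159.9, 32.4]
tcp_rot: [-180.0, 0.0, 77.7]
ft_force: [0.2, 0.2, 0.8]
finger_gap: 85.2
grip_force: 0.0
```

Emit:
{"name": "apply_moves", "arguments": {
  "rows": [
    [0,0,0,0,0,0],
    [0,0,0,0,0,0],
    [0,0,0,0,0,0],
    [0,0,0,0,0,0],
    [0,0,0,0,0,0]
  ],
  "fingers": 50,
  "grip_force": 60
}}

```text
time: 5.1
tool_pos: [447.5, 160.7, 35.0]
tcp_rot: [179.9, -0.0, 77.8]
ft_force: [-4.4, -2.0, 5.6]
finger_gap: 57.5
grip_force: 63.8
```

```bash
python3 - <<'E'
from h import *
p,r,s=pose();print(p,s["finger_gap"],s["grip_force"],s["ft_force"],s["wrist_torque"])
im,d=eyes.snapshot("scene");a=cv2.resize(im[210:300,235:345][...,::-1],None,fx=4,fy=4,interpolation=cv2.INTER_CUBIC)
im,d=eyes.snapshot("wrist");b=cv2.resize(im[100:400,100:540][...,::-1],(528,360))
cv2.imwrite("pics/g1.png",np.vstack([np.pad(a[:,:440],((0,0),(0,88),(0,0)))[:240*1+120],b])[:600*2:1] if 0 else np.vstack([cv2.resize(a,(293,240)) if 0 else np.pad(cv2.resize(a,(293,240)),((0,0),(0,235),(0,0))),b]))
E
```

```text
[447.509838   160.72946651  34.95491533] 57.515631384903074 63.76385724870488 [-4.44235897 -1.97195792  5.59593414] [-0.42048899  0.58514815  0.03562832]
```

View pics/g1.png

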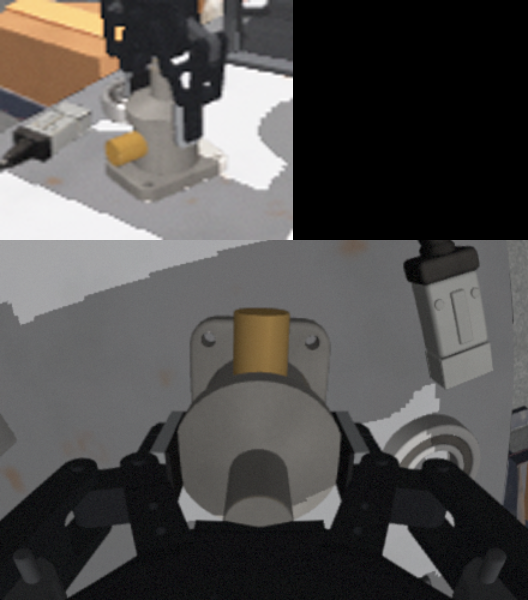

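The pads have straddled the lower lip of the grip band (gap 57.5). The outlet is straight in the wrist view at (262,340), so I'll regrip about 8 mm higher.

Emit:
{"name": "apply_moves", "arguments": {
  "rows": [
    [0,0,0,0,0,0],
    [0,0,0,0,0,0],
    [0,0,-3,0,0,0],
    [0,0,-3,0,0,0],
    [0,0,-2,0,0,0]
  ],
  "fingers": 80
}}

```text
time: 5.82
tool_pos: [447.0, 160.9, 41.7]
tcp_rot: [180.0, -0.0, 77.8]
ft_force: [-0.0, -0.3, -0.7]
finger_gap: 79.3
grip_force: 0.0
```

```bash
python3 - <<'E'
from h import *
p,r,s=pose();print(p,s["finger_gap"],s["ft_force"])
E
```

```text
[447.04273625 160.86011671  41.68903902] 79.30930177732729 [-0.00712107 -0.27785664 -0.74515406]
```

Emit:
{"name": "apply_moves", "arguments": {
  "rows": [
    [0,0,0,0,0,0],
    [0,0,0,0,0,0],
    [0,0,0,0,0,0],
    [0,0,0,0,0,0],
    [0,0,0,0,0,0]
  ],
  "fingers": 50
}}

```text
time: 6.45
tool_pos: [447.5, 160.8, 42.4]
tcp_rot: [179.9, -0.0, 77.8]
ft_force: [-3.7, -1.7, 10.3]
finger_gap: 56.8
grip_force: 62.2
```

Emit:
{"name": "apply_moves", "arguments": {
  "rows": [
    [0,0,-10,0,0,0],
    [0,0,-40,0,0,0],
    [0,0,-50,0,0,0],
    [0,0,-50,0,0,0],
    [0,0,-45,0,0,0]
  ]
}}

```text
time: 7.08
tool_pos: [445.9, 160.7, 237.3]
tcp_rot: [-179.9, 0.0, 77.8]
ft_force: [1.0, 0.4, -7.6]
finger_gap: 56.9
grip_force: 67.9
```

```bash
sed -i 's/^N0=.*/N0=np.array([448,-96,65.9]);YAW=103.7/' h.py; python3 - <<'E'
from h import *
p,r,s=pose();print(p,s["finger_gap"],s["grip_force"],s["ft_force"])
im,d=eyes.snapshot("wrist");cv2.imwrite("pics/g2.png",im[...,::-1])
P=wpts(d,p,r.as_matrix());q=r.inv().apply(P.reshape(-1,3)-p).reshape(P.shape)  # tool frame
def sel(nm,b):
    k=np.all([(q[...,i]>b[i][0])&(q[...,i]<b[i][1]) for i in range(3)],0);s_=q[k];print(nm,len(s_),s_.mean(0).round(1),s_.min(0).round(1),s_.max(0).round(1),cv2.minAreaRect(s_[:,:2].astype(np.float32)))
sel("stub",((-20,20),(-20,20),(-60,-45)));sel("shoulder",((-40,40),(-25,25),(-35,-22)));sel("foot",((5,60),(-50,50),(22,38)));sel("outlet",((32,60),(-20,20),(-10,18)))
X,Y,n=plate()
plan([455,-110,262],toolplate(),10)
E
```

```text
[445.93784201 160.65242572 237.25252539] 56.850101559746776 67.9409919725731 [ 0.99530607  0.39501422 -7.582     ]
stub 2371 [  1.8  -0.3 -52.9] [-10.  -10.3 -55.8] [  9.5   9.5 -45. ] ((-0.26375293731689453, -0.43863391876220703), (19.762039184570312, 19.435009002685547), 89.41716003417969)
shoulder 6919 [  6.7  -0.6 -25.4] [-26. -25. -35.] [ 29.1  25.  -22. ] ((1.5447139739990234, 0.006900787353515625), (55.06884002685547, 49.99259567260742), 0.047060277312994)
foot 3090 [25.5 -1.1 30.2] [  5. -34.  22.] [41.2 32.5 38. ] ((23.152435302734375, -0.696807861328125), (36.12543487548828, 66.47994995117188), 0.13179779052734375)
outlet 1699 [41.3  0.5  0.2] [ 32.  -10.   -4.5] [49.  11.8 17.3] ((40.338043212890625, 0.8279047012329102), (16.854534149169922, 21.722993850708008), 1.5556656122207642)
[-26.4, 6.4, -1.8, 0.013, 0.051, -0.044],
[-26.5, 5.2, -3.2, 0.013, 0.051, -0.044],
[-26.5, 3.9, -4.6, 0.013, 0.051, -0.044],
[-26.4, 2.7, -6.0, 0.013, 0.051, -0.044],
[-26.1, 1.5, -7.4, 0.013, 0.051, -0.044]
--
[-25.7, 0.2, -8.8, 0.013, 0.051, -0.044],
[-25.3, -1.0, -10.0, 0.013, 0.051, -0.044],
[-24.6, -2.2, -11.3, 0.013, 0.051, -0.044],
[-23.9, -3.5, -12.5, 0.013, 0.051, -0.044],
[-23.1, -4.7, -13.7, 0.013, 0.051, -0.044]
--
end [ 455. -110.  262.] [-179.69  -29.9   103.64]
```

The pump is held straight: stub at tool (-0.3,-0.4), foot square to 0.1 degrees. Moving to the fixture.

Emit:
{"name": "apply_moves", "arguments": {
  "rows": [
    [-26.5,6.5,-2,0.013,0.051,-0.044],
    [-26.5,5,-3,0.013,0.051,-0.044],
    [-26.5,4,-5,0.013,0.051,-0.044],
    [-26.5,2.5,-6,0.013,0.051,-0.044],
    [-26,1.5,-7,0.013,0.051,-0.044]
  ]
}}

```text
time: 7.75
tool_pos: [448.9, 24.2, 243.9]
tcp_rot: [-177.8, -15.0, 90.2]
ft_force: [0.3, 0.2, -7.3]
finger_gap: 56.9
grip_force: 67.9
```

Emit:
{"name": "apply_moves", "arguments": {
  "rows": [
    [-25.5,0,-9,0.013,0.051,-0.044],
    [-25.5,-1,-10,0.013,0.051,-0.044],
    [-24.5,-2,-11,0.013,0.051,-0.044],
    [-24,-3.5,-12.5,0.013,0.051,-0.044],
    [-23,-5,-14,0.013,0.051,-0.044]
  ]
}}

```text
time: 8.38
tool_pos: [452.3, -111.5, 253.3]
tcp_rot: [-179.1, -30.0, 103.4]
ft_force: [0.8, 0.1, -7.4]
finger_gap: 56.7
grip_force: 68.0
```

```bash
python3 - <<'E'
from h import *
p,r,s=pose();print(p.round(1),s["tcp_rot"],s["finger_gap"],s["ft_force"],s["joint_pos"])
X,Y,n=plate()
im,d=eyes.snapshot("wrist");cv2.imwrite("pics/w3.png",im[...,::-1])
P=wpts(d,p,r.as_matrix());q=P-N0;q=np.stack([q@X,q@Y,q@n],-1)
def sel(nm,b):
    k=np.all([(q[...,i]>b[i][0])&(q[...,i]<b[i][1]) for i in range(3)],0);s_=q[k]
    print(nm,len(s_),*( [s_.min(0).round(1),s_.max(0).round(1),cv2.minAreaRect(s_[:,:2].astype(np.float32))] if len(s_)>4 else []))
sel("jaw",((-60,40),(40,85),(16,28)));sel("pad",((-40,20),(30,47),(7,16)));sel("disc",((-40,40),(-100,-25),(10,17)));sel("plate",((-90,90),(-130,120),(-4,3)));sel("ledge",((-60,-35),(-40,40),(5,12)))
a=q[(np.abs(q[...,0]-35)<25)&(np.abs(q[...,1])<60)&(np.abs(q[...,2])<6)];print("plate z",np.median(a,0))
plan(N0+X*0.5+Y*0.5+n*(42+35),toolplate(),5)
E
```

```text
[ 452.3 -111.5  253.3] [-179.13686802  -30.01725399  103.39663453] 56.68667774144148 [ 0.83931792  0.07705908 -7.40443853] [-35.01921065   4.67699552  91.08711246  19.61464653 107.17233595
 -46.63857363]
jaw 0
pad 0
disc 42 [  7.6 -83.2  10.2] [ 20.1 -59.3  16.1] ((15.552983283996582, -72.12371826171875), (26.782817840576172, 4.32415246963501), 61.57545471191406)
plate 2866 [ -61.4 -110.1   -4. ] [63.4 80.7  3. ] ((0.80560302734375, -14.710784912109375), (124.7468032836914, 190.5998077392578), 0.17720778286457062)
ledge 0
plate z [ 40.81679642 -57.84889047   0.34934468]
[-15.2, 0.4, 18.8, -0.003, -0.0, -0.001],
[-15.2, 0.3, 18.7, -0.003, -0.0, -0.001],
[-15.3, 0.2, 18.8, -0.003, -0.0, -0.001],
[-15.2, 0.1, 18.7, -0.003, -0.0, -0.001],
[-15.3, 0.1, 18.8, -0.003, -0.0, -0.001]
--
end [ 456.6 -133.1  132.8] [179.91 -30.08 103.67]
```

View pics/w3.png

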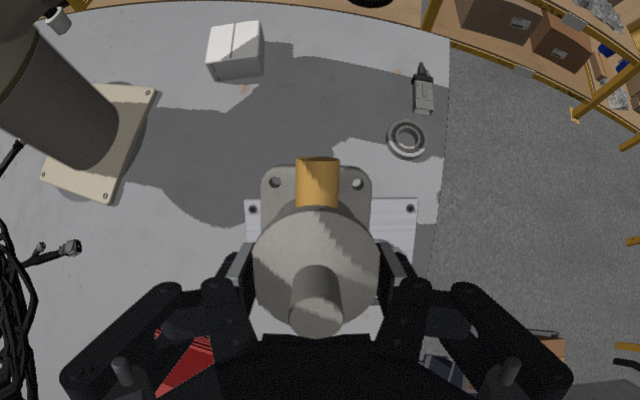

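Wrist view: pump square over the plate, with the plate's upper corners at (252,208) and (410,208). The plate fit agrees to within 1 mm, so I'll descend.

Emit:
{"name": "apply_moves", "arguments": {
  "rows": [
    [-15,0.3,19,-0.003,0,-0.001],
    [-15,0.3,19,-0.003,0,-0.001],
    [-15.5,0.2,19,-0.003,0,-0.001],
    [-15.5,0,18.5,-0.003,0,-0.001],
    [-15,0,18.5,-0.003,0,-0.001]
  ]
}}

```text
time: 9.05
tool_pos: [456.8, -128.9, 133.1]
tcp_rot: [179.9, -29.9, 103.6]
ft_force: [0.5, -0.3, -7.9]
finger_gap: 56.6
grip_force: 67.8
```

```bash
cat >> h.py <<'E'
def rep():
    p,r,s=pose();X,Y,n=plate();q=p-N0;f=np.array(s["ft_force"])
    print("t",s["time"],"plate",[round(float(q@v),1) for v in(X,Y,n)],"F",[round(float(f@v),1) for v in(X,Y,n)],"rot err",(r.inv()*toolplate()).as_rotvec().round(4),s["finger_gap"])
E
python3 -c "
from h import *
rep()"
```

```text
t 9.05 plate [4.1, -0.7, 75.2] F [-4.3, -0.4, -6.6] rot err [ 0.0027  0.0017 -0.0008] 56.61636501718232
```

Emit:
{"name": "apply_moves", "arguments": {
  "rows": [
    [-2,-0.8,8,0,0,0],
    [-2,-0.7,8,0,0,0],
    [0,0,8,0,0,0],
    [0,0,5,0,0,0],
    [0,0,2,0,0,0]
  ]
}}

```text
time: 9.68
tool_pos: [453.2, -117.5, 106.4]
tcp_rot: [179.8, -29.9, 103.7]
ft_force: [-0.2, -0.5, -7.4]
finger_gap: 56.9
grip_force: 67.8
```

```bash
python3 -c "
from h import *
rep()"
```

```text
t 9.675 plate [1.1, 0.0, 46.2] F [-4.1, 0.3, -6.2] rot err [0.0037 0.002  0.0005] 56.867402351540825
```

Emit:
{"name": "apply_moves", "arguments": {
  "rows": [
    [0,-0.5,1.5,0.003,0.002,0],
    [0,0,1,0,0,0],
    [0,0,1,0,0,0],
    [0,0,1,0,0,0],
    [0,0,0,0,0,0]
  ]
}}

```text
time: 10.3
tool_pos: [452.7, -116.8, 103.1]
tcp_rot: [179.9, -29.9, 103.7]
ft_force: [-0.6, -6.0, -3.7]
finger_gap: 56.8
grip_force: 68.5
```

```bash
python3 -c "
from h import *
rep()"
```

```text
t 10.3 plate [0.1, 0.4, 42.8] F [-6.7, 2.0, -0.3] rot err [0.0016 0.002  0.0002] 56.84679057613865
```

Emit:
{"name": "apply_moves", "arguments": {
  "rows": [
    [-1,0,0.3,0,0,0],
    [-1,0,0.3,0,0,0],
    [-1,0,0,0,0,0],
    [-1,0,0,0,0,0],
    [0,0,0,0,0,0]
  ]
}}

```text
time: 10.92
tool_pos: [453.5, -118.5, 101.3]
tcp_rot: [179.9, -30.1, 103.8]
ft_force: [-2.5, -0.7, 4.6]
finger_gap: 56.9
grip_force: 69.3
```

```bash
python3 -c "
from h import *
rep()"
```

```text
t 10.925 plate [-2.4, -0.0, 42.2] F [2.2, 2.6, 4.0] rot err [ 0.0018 -0.0009  0.0012] 56.94549213231611
```

Emit:
{"name": "apply_moves", "arguments": {
  "rows": [
    [-1,0,0,0,0,0],
    [-1,0,0,0,0,0],
    [-0.5,0,0,0,0,0],
    [0,0,0,0,0,0],
    [0,0,0,0,0,0]
  ]
}}

```text
time: 11.55
tool_pos: [454.1, -120.0, 100.3]
tcp_rot: [179.8, -30.1, 103.8]
ft_force: [-2.5, 1.5, 7.7]
finger_gap: 56.9
grip_force: 69.3
```

```bash
python3 -c "
from h import *
rep()"
```

```text
t 11.55 plate [-4.2, -0.3, 42.2] F [5.6, 2.1, 5.6] rot err [ 0.0021 -0.0018  0.0018] 56.90605840123259
```

Emit:
{"name": "apply_moves", "arguments": {
  "rows": [
    [-1,0,0,0,0,0],
    [-1,0,0,0,0,0],
    [-1,0,0,0,0,0],
    [0,0,0,0,0,0],
    [0,0,0,0,0,0]
  ]
}}

```text
time: 12.18
tool_pos: [454.5, -121.6, 100.4]
tcp_rot: [179.8, -30.2, 103.9]
ft_force: [-6.3, 5.3, 20.9]
finger_gap: 56.7
grip_force: 70.1
```

```bash
python3 -c "
from h import *
rep()"
```

```text
t 12.175 plate [-5.7, -0.2, 43.1] F [16.2, 4.9, 14.8] rot err [ 0.0015 -0.0043  0.0029] 56.72807433922797
```

Emit:
{"name": "apply_moves", "arguments": {
  "rows": [
    [1,0,0,0,0,0],
    [1,0,0,0,0,0],
    [0.5,0,0,0,0,0],
    [0,0,0,0,0,0],
    [0,0,0,0,0,0]
  ]
}}

```text
time: 12.8
tool_pos: [454.1, -120.2, 100.3]
tcp_rot: [179.8, -30.1, 103.8]
ft_force: [-3.3, 2.4, 9.7]
finger_gap: 56.8
grip_force: 69.5
```

```bash
python3 -c "
from h import *
rep()"
```

```text
t 12.8 plate [-4.4, -0.2, 42.3] F [7.6, 2.6, 6.9] rot err [ 0.0019 -0.0024  0.002 ] 56.833275508059344
```

Emit:
{"name": "apply_moves", "arguments": {
  "rows": [
    [0,0,0,0,0,0],
    [0,0,0,0,0,0],
    [0,0,0,0,0,0],
    [0,0,0,0,0,0],
    [0,0,0,0,0,0]
  ],
  "fingers": 78
}}

```text
time: 13.42
tool_pos: [453.5, -121.2, 98.4]
tcp_rot: [180.0, -30.0, 103.7]
ft_force: [-0.3, 0.4, 0.2]
finger_gap: 77.9
grip_force: 0.0
```

```bash
python3 -c "
from h import *
rep()
im,d=eyes.snapshot('wrist');cv2.imwrite('pics/w4.png',im[...,::-1])"
```

```text
t 13.425 plate [-6.1, 0.6, 41.0] F [0.5, 0.2, -0.1] rot err [ 0.0007 -0.0004  0.0001] 77.85542672060299
```

View pics/w4.png

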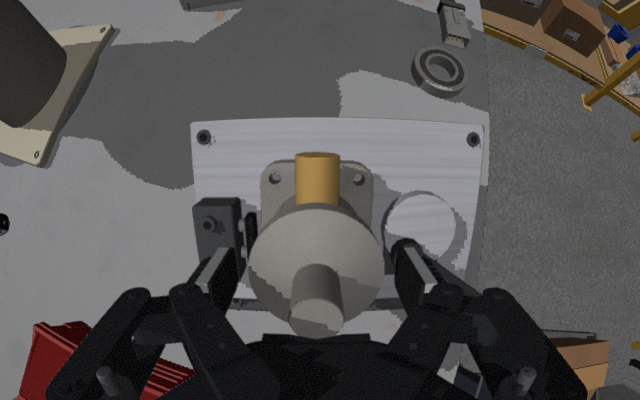

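Wrist view: pump sits square between pad (247,235) and cam (420,230), outlet up the slope. Retreating along the plate normal, then measuring.

Emit:
{"name": "apply_moves", "arguments": {
  "rows": [
    [0,0,-15,0,0,0],
    [0,0,-25,0,0,0],
    [0,0,-30,0,0,0],
    [0,0,-35,0,0,0],
    [0,0,-35,0,0,0]
  ]
}}

```text
time: 14.1
tool_pos: [470.2, -190.3, 221.7]
tcp_rot: [179.9, -30.0, 103.7]
ft_force: [0.6, -1.7, 0.4]
finger_gap: 78.2
grip_force: 0.0
```

```bash
cat >> h.py <<'E'
def look(tag):
    rep();p,r,s=pose();X,Y,n=plate()
    im,d=eyes.snapshot("wrist");cv2.imwrite(f"pics/{tag}.png",im[...,::-1])
    P=wpts(d,p,r.as_matrix());q=P-N0;q=np.stack([q@X,q@Y,q@n],-1)
    def sel(nm,b):
        k=np.all([(q[...,i]>b[i][0])&(q[...,i]<b[i][1]) for i in range(3)],0);s_=q[k]
        print(nm,len(s_),*( [s_.mean(0).round(1),s_.min(0).round(1),s_.max(0).round(1),cv2.minAreaRect(s_[:,:2].astype(np.float32))] if len(s_)>4 else []))
    sel("jaw",((-60,40),(40,85),(16,28)));sel("pad",((-40,20),(36,47),(7,16)));sel("disc",((-50,50),(-110,-36),(10,17)));sel("plate",((-90,90),(-130,120),(-4,3)))
    sel("ledge",((-60,-35),(-40,40),(5,12)));sel("knob",((-90,60),(-160,-80),(50,60)));sel("stub",((-25,20),(-20,30),(91,102)));sel("foot",((-60,60),(-32.5,45),(9,15)))
    return q
E
python3 - <<'E'
from h import *
look("w5")
P=np.load("P.npy")
for x in range(560,760,25):
    m=(np.abs(P[...,0]-x)<12.5)&(P[...,1]<-40)&(P[...,1]>-320)&(P[...,2]>20);q=P[m];print(x,len(q),q.min(0).round() if len(q) else '',q.max(0).round() if len(q) else '')
E
```

```text
t 14.1 plate [-6.0, 0.7, 183.4] F [-1.3, -0.1, 1.2] rot err [0.0012 0.0007 0.0003] 78.18692148060268
jaw 1222 [-9.4 60.4 22.9] [-35.9  40.1  16. ] [14.9 74.7 28. ] ((-10.66867733001709, 57.516944885253906), (34.30931854248047, 50.88970947265625), 88.76280975341797)
pad 205 [-9.5 41.7 14. ] [-25.9  38.    7.4] [ 5.7 47.  16. ] ((-10.091696739196777, 42.47428512573242), (31.49983787536621, 8.786112785339355), 0.5926631689071655)
disc 1241 [  0.2 -63.3  15.3] [-23.2 -85.8  10.1] [ 20.  -38.6  17. ] ((-0.6148958206176758, -63.166683197021484), (47.660865783691406, 40.35224151611328), 80.05810546875)
plate 9363 [ 17.7 -21.9   0.6] [ -61.9 -110.2   -2.5] [62.2 81.   3. ] ((0.151824951171875, -14.631278991699219), (191.24095153808594, 123.94374084472656), 89.95327758789062)
ledge 366 [-53.9  -0.3   9.6] [-58.6 -34.2   5.1] [-35.8  34.4  11.9] ((-47.42683029174805, 0.0979766845703125), (68.84294891357422, 22.557287216186523), 89.4837875366211)
knob 140 [ -56.4 -110.3   53.6] [ -63.6 -117.4   50.1] [ -50.2 -103.9   56.2] ((-57.16437911987305, -110.57618713378906), (12.945695877075195, 13.295230865478516), 9.34142780303955)
stub 529 [-4.8  1.2 96.3] [-15.7  -8.2  91.1] [ 4.5 10.5 98.6] ((-5.560377597808838, 1.132467269897461), (18.75217056274414, 20.183534622192383), 89.74134063720703)
foot 1279 [ 3.   5.1 12.2] [-58.3 -31.9   9. ] [36.9 44.9 15. ] ((-10.698570251464844, 6.537225723266602), (76.77812194824219, 95.14388275146484), 89.96916198730469)
560 183 [ 548. -258.   35.] [572. -42.  87.]
585 29 [ 573. -147.   57.] [ 581. -123.   86.]
610 0  
635 0  
660 0  
685 0  
710 0  
735 0
```

```bash
python3 - <<'E'
from h import *
X,Y,n=plate();plan(N0-90*X-109*Y+100*n,toolplate(),5)
E
```

```text
[-16.6, 21.7, 17.9, 0.001, 0.001, 0.0],
[-16.7, 21.7, 17.9, 0.001, 0.001, 0.0],
[-16.7, 21.7, 17.8, 0.001, 0.001, 0.0],
[-16.6, 21.7, 17.8, 0.001, 0.001, 0.0],
[-16.7, 21.7, 17.8, 0.001, 0.001, 0.0]
--
end [ 584.2 -194.5  107.5] [179.95 -29.94 103.79]
```

Emit:
{"name": "apply_moves", "arguments": {
  "rows": [
    [-16.5,21.5,18,0.001,0.001,0],
    [-16.5,21.5,18,0.001,0.001,0],
    [-16.5,22,18,0.001,0.001,0],
    [-16.5,22,18,0.001,0.001,0],
    [-17,22,18,0.001,0.001,0]
  ],
  "fingers": 0,
  "grip_force": 20
}}

```text
time: 14.78
tool_pos: [583.1, -189.7, 100.0]
tcp_rot: [-179.8, -30.3, 103.7]
ft_force: [-1.0, -0.1, 0.9]
finger_gap: 0.0
grip_force: 0.0
```

Emit:
{"name": "apply_moves", "arguments": {
  "rows": [
    [0,0,20,0,0,0],
    [0,0,20,0,0,0],
    [0,0,17,0,0,0],
    [0,0,10,0,0,0],
    [0,0,0,0,0,0]
  ]
}}

```text
time: 15.4
tool_pos: [573.3, -156.0, 41.9]
tcp_rot: [-179.7, -30.3, 103.7]
ft_force: [0.7, 0.4, -0.0]
finger_gap: 0.3
grip_force: 0.0
```

```bash
python3 - <<'E'
from h import *
q=look("w6")
E
```

```text
t 15.4 plate [-88.1, -107.5, 23.2] F [0.1, -0.8, -0.1] rot err [-0.005  -0.0059  0.0001] 0.2594720556301022
jaw 14 [-33.8  71.2  22.5] [-35.1  69.   21.3] [-31.4  72.9  24.4] ((-33.98276138305664, 71.06947326660156), (4.312342166900635, 2.7514586448669434), 36.24555587768555)
pad 0
disc 5032 [ -0.6 -66.5  15.5] [-24.6 -87.2  10. ] [ 19.6 -39.5  17. ] ((-0.2171459197998047, -64.65741729736328), (47.84636306762695, 38.988800048828125), 70.56198120117188)
plate 19639 [  2.1 -60.6   0.6] [ -62.5 -110.3   -2.8] [62.3 80.5  3. ] ((0.07342147827148438, -14.772445678710938), (124.80384063720703, 190.72531127929688), 0.13123197853565216)
ledge 1984 [-50.5  -6.7   9.8] [-58.3 -35.8   5.1] [-35.   35.3  12. ] ((-46.68565368652344, -0.21704864501953125), (23.237743377685547, 71.12226867675781), 0.04785635694861412)
knob 1528 [ -64.6 -109.9   54.2] [ -86.7 -120.8   50. ] [-50.4 -93.6  60. ] ((-69.83770751953125, -112.26282501220703), (25.214767456054688, 36.81041717529297), 66.9288101196289)
stub 1468 [-6.1 -4.1 95.6] [-15.6 -11.1  91. ] [ 4.4  6.5 98.6] ((-5.505223274230957, -2.472060203552246), (20.023927688598633, 17.420169830322266), 2.410261392593384)
foot 6503 [-18.1 -13.4  12. ] [-58.2 -32.5   9. ] [37.  34.2 15. ] ((-10.50197982788086, 0.4713325500488281), (66.58515167236328, 94.9882583618164), 89.4266586303711)
```

View pics/w6.png

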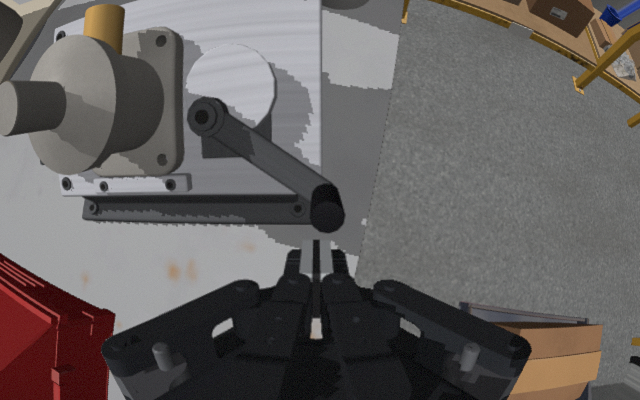

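Wrist view: closed fingertips at (318,245), directly downhill of the knob (327,212). The lever runs to its pivot at (207,117). I'll lift to mid-knob, then push uphill following the arc.

Emit:
{"name": "apply_moves", "arguments": {
  "rows": [
    [0,4,-7,-0.005,-0.006,0],
    [3,0,0,0,0,0],
    [4,0,0,0,0,0],
    [4,0,0,0,0,0],
    [4,1,0,0,0,0]
  ]
}}

```text
time: 16.08
tool_pos: [576.7, -146.2, 55.7]
tcp_rot: [179.9, -29.9, 103.7]
ft_force: [5.0, -3.1, -5.4]
finger_gap: -0.3
grip_force: 3.1
```

```bash
python3 -c "
from h import *
rep()"
```

```text
t 16.075 plate [-73.8, -113.2, 30.8] F [-6.3, -4.2, -2.6] rot err [0.0014 0.0019 0.0001] -0.3175929115449068
```

Emit:
{"name": "apply_moves", "arguments": {
  "rows": [
    [5,3,0,0,0,0],
    [6,3,0,0,0,0],
    [6,2,0,0,0,0],
    [6,2,0,0,0,0],
    [6,1,0,0,0,0]
  ]
}}

```text
time: 16.7
tool_pos: [581.5, -118.9, 70.4]
tcp_rot: [179.9, -29.9, 103.7]
ft_force: [3.2, -0.9, -2.5]
finger_gap: -0.3
grip_force: 1.8
```

```bash
python3 -c "
from h import *
q=look('w7')" | grep -E "^t|disc|knob|stub"
```

```text
t 16.7 plate [-44.4, -124.3, 30.8] F [-2.7, -2.9, -1.4] rot err [0.0012 0.0013 0.0002] -0.30100268870557817
disc 4018 [  3.6 -58.9  15.4] [-17.8 -80.4  10. ] [ 22.2 -36.   17. ] ((3.013050079345703, -57.44596862792969), (38.75999450683594, 44.760990142822266), 4.4364013671875)
knob 1396 [ -30.  -123.6   54.5] [ -38.6 -137.4   50. ] [ -19.5 -110.3   60. ] ((-29.065887451171875, -123.8477554321289), (19.068403244018555, 27.137826919555664), 0.06160439923405647)
stub 1242 [-4.7 -2.4 95.7] [-15.2 -10.9  91. ] [ 4.6 11.3 98.5] ((-5.086559772491455, 0.02405071258544922), (21.87995719909668, 19.70008087158203), 83.10675048828125)
```

Emit:
{"name": "apply_moves", "arguments": {
  "rows": [
    [7,0.5,0,0,0,0],
    [7,0,0,0,0,0],
    [7,0,0,0,0,0],
    [7,-1,0,0,0,0],
    [6,-1.5,0,0,0,0]
  ]
}}

```text
time: 17.38
tool_pos: [573.1, -91.7, 86.9]
tcp_rot: [179.8, -29.8, 103.7]
ft_force: [9.9, -5.7, -8.0]
finger_gap: -0.1
grip_force: 5.5
```

```bash
python3 -c "
from h import *
q=look('w8')" | grep -E "^t|disc|knob|stub|pad|foot"
```

```text
t 17.375 plate [-11.5, -122.6, 30.9] F [-10.9, -8.3, -3.0] rot err [ 0.0028  0.0036 -0.0002] -0.10253413462333182
pad 0
disc 2887 [  4.7 -52.9  15.3] [-23.2 -72.7  10.1] [ 21.9 -36.   17. ] ((-0.6380863189697266, -54.37103271484375), (45.049659729003906, 36.72745895385742), 0.039698660373687744)
knob 1375 [   2.8 -121.    54.6] [  -5.6 -135.7   50. ] [  13.4 -108.5   60. ] ((3.9092798233032227, -122.1478042602539), (27.254220962524414, 18.98977279663086), 89.63412475585938)
stub 1006 [-4.3  4.5 95.6] [-15.7  -3.7  91. ] [ 4.7 17.9 98.4] ((-5.333855628967285, 7.223454475402832), (19.970666885375977, 21.625221252441406), 5.18184757232666)
foot 3989 [ -7.5 -11.7  12.2] [-58.3 -32.5   9. ] [36.9 23.7 15. ] ((-10.67816162109375, -4.438840866088867), (56.12638473510742, 95.17262268066406), 89.9275131225586)
```

Emit:
{"name": "apply_moves", "arguments": {
  "rows": [
    [2,-0.5,0,0,0,0],
    [2,-0.5,0,0,0,0],
    [1,-0.5,0,0,0,0],
    [0,0,0,0,0,0],
    [0,0,0,0,0,0]
  ]
}}

```text
time: 18.05
tool_pos: [570.5, -87.9, 89.4]
tcp_rot: [179.9, -29.8, 103.7]
ft_force: [7.3, -4.9, -7.5]
finger_gap: 0.0
grip_force: 4.6
```

```bash
python3 -c "
from h import *
q=look('w9')" | grep -E "^t|disc|knob|stub|pad|foot"
```

```text
t 18.05 plate [-6.5, -121.0, 30.9] F [-9.4, -6.0, -3.3] rot err [ 0.0025  0.0031 -0.0002] 0.046032011590532704
pad 0
disc 2698 [  4.5 -51.9  15.3] [-24.9 -71.9  10. ] [ 21.7 -36.   17. ] ((-1.617349624633789, -53.973182678222656), (46.562904357910156, 35.88835906982422), 0.04769498482346535)
knob 1382 [   7.8 -119.2   54.6] [  -0.9 -134.2   50. ] [  18.2 -106.9   60. ] ((8.688875198364258, -120.66964721679688), (27.243873596191406, 18.85916519165039), 89.08177947998047)
stub 975 [-4.2  5.6 95.6] [-16.2  -2.7  91. ] [ 4.9 19.1 98.1] ((-5.724149703979492, 8.490853309631348), (20.419307708740234, 22.40375328063965), 5.613133907318115)
foot 3901 [ -6.7 -10.9  12.2] [-57.9 -32.5   9. ] [36.8 21.6 15. ] ((-10.519176483154297, -5.561365127563477), (54.04401397705078, 94.7325210571289), 89.87162780761719)
```

Emit:
{"name": "apply_moves", "arguments": {
  "rows": [
    [-5,0.5,0,0,0,0],
    [-10,0,-5,0,0,0],
    [0,0,-35,0,0,0],
    [0,0,-40,0,0,0],
    [0,0,-45,0,0,0]
  ]
}}

```text
time: 18.73
tool_pos: [587.5, -160.8, 191.1]
tcp_rot: [-179.9, -30.0, 103.7]
ft_force: [0.7, -0.4, -0.2]
finger_gap: -0.1
grip_force: 0.0
```

Emit:
{"name": "apply_moves", "arguments": {
  "rows": [
    [2,-25,-15,0,0,0],
    [2,-30,-15,0,0,0],
    [3,-30,0,0,0,0],
    [3,-30,0,0,0,0],
    [0,0,0,0,0,0]
  ]
}}

```text
time: 19.35
tool_pos: [476.4, -194.4, 221.8]
tcp_rot: [180.0, -30.0, 103.6]
ft_force: [1.1, 0.4, 0.7]
finger_gap: 0.2
grip_force: 0.0
```

```bash
python3 -c "
from h import *
q=look('w10')"
```

```text
t 19.35 plate [-10.7, -4.3, 186.2] F [0.5, -1.2, 0.5] rot err [ 0.001   0.0003 -0.0017] 0.16489071483837123
jaw 1194 [-9.5 60.  22.7] [-35.6  44.8  16.2] [15.1 73.7 27.9] ((-10.251908302307129, 59.3638916015625), (28.899105072021484, 50.6472282409668), 89.45014190673828)
pad 111 [ 9.4 41.2 12.8] [-6.8 36.3  7.7] [19.9 47.  16. ] ((6.768490791320801, 41.94935989379883), (8.031785011291504, 28.319395065307617), 71.03223419189453)
disc 913 [  2.3 -49.8  15.4] [-25.9 -70.1  10.2] [ 21.3 -36.   17. ] ((-2.2016735076904297, -53.029354095458984), (47.108116149902344, 34.05225372314453), 0.6388155221939087)
plate 9300 [ 15.5 -26.9   0.5] [ -63.4 -110.1   -2.6] [62.6 80.4  3. ] ((-0.6008644104003906, -14.737075805664062), (190.55238342285156, 125.92484283447266), 89.84770202636719)
ledge 388 [-53.6  -8.    9.5] [-58.4 -34.7   5.4] [-35.4  34.9  12. ] ((-47.40547180175781, 0.2756500244140625), (22.953330993652344, 69.54425811767578), 1.3392316102981567)
knob 152 [  10.8 -117.    53.8] [   4.3 -123.8   50.2] [  17.7 -110.9   56. ] ((10.737377166748047, -117.28396606445312), (12.87360668182373, 12.636404991149902), 22.402889251708984)
stub 516 [-5.3  9.  96.3] [-15.2  -0.8  91.1] [ 4.  18.9 98.6] ((-5.580489635467529, 9.062286376953125), (19.721031188964844, 19.191240310668945), 89.0828628540039)
foot 1296 [ 2.4  1.4 12.1] [-58.  -32.4   9. ] [36.9 45.  15. ] ((-10.75235366821289, 6.294155120849609), (95.10613250732422, 77.1013412475586), 0.6054663062095642)
```

View pics/w10.png

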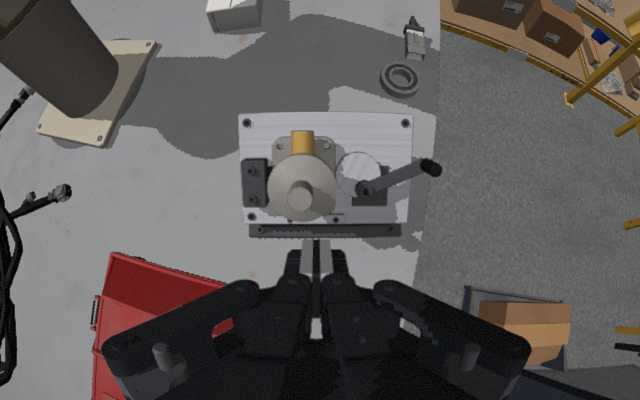

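Wrist view: pump (300,185) pressed against pad and jaw at (258,180), cam (357,172) against the pump, lever now at (430,168). Next I'll check the foot edges directly.

```bash
python3 - <<'E'
from h import *
for k in range(2):
    q=look('w11') if k==0 else q2
    if k==0:
        p,r,s=pose();im,d=eyes.snapshot("wrist");P=wpts(d,p,r.as_matrix())-N0;X,Y,n=plate();q2=np.stack([P@X,P@Y,P@n],-1)
    for x0,x1 in((22,28),(28,34)):
        m=(q[...,0]>x0)&(q[...,0]<x1)&(q[...,2]>6.5)&(q[...,2]<15)&(np.abs(q[...,1]-10)<45);a=q[m];print("FOOT",x0,a[:,1].min().round(1),a[:,1].max().round(1),len(a))
    m=(q[...,0]>-8)&(q[...,0]<8)&(q[...,1]<-15)&(q[...,1]>-80)&(q[...,2]>6)&(q[...,2]<20);a=q[m];o=np.argsort(a[:,1])[-40:]
    m=(q[...,2]>66)&(q[...,2]<76)&(np.abs(q[...,0])<40)&(np.abs(q[...,1])<50);a=q[m];print("barrel",a[:,:2].min(0).round(1),a[:,:2].max(0).round(1))
    m=(q[...,2]>9)&(q[...,2]<16)&(q[...,0]>-24)&(q[...,0]<4)&(q[...,1]>36)&(q[...,1]<48.5);a=q[m];print("padarea",len(a),(a.min(0).round(1),a.max(0).round(1)) if len(a) else'')
E
```

```text
t 19.4 plate [-10.6, -5.4, 186.1] F [-0.1, -0.7, -0.1] rot err [ 0.0014  0.0006 -0.0009] -0.15737346819694703
jaw 1169 [-9.5 60.2 22.9] [-35.7  47.   16.3] [15.2 74.8 28. ] ((-10.256256103515625, 60.88041305541992), (27.6859130859375, 51.05156326293945), 89.2751235961914)
pad 124 [ 9.3 41.4 12.8] [-6.8 36.2  7.4] [20.  47.  15.9] ((6.6269426345825195, 41.81830596923828), (8.632211685180664, 28.22772216796875), 75.29889678955078)
disc 933 [  2.3 -49.7  15.4] [-25.9 -70.1  10.2] [ 21.2 -36.   17. ] ((-2.262042999267578, -53.09367370605469), (47.02845764160156, 34.032371520996094), 0.525288999080658)
plate 9311 [ 15.6 -27.3   0.5] [ -63.  -110.1   -2.8] [62.5 80.8  3. ] ((-0.40709686279296875, -14.645179748535156), (190.80906677246094, 125.53242492675781), 89.88776397705078)
ledge 384 [-53.6  -7.5   9.5] [-58.2 -33.7   5.1] [-38.9  34.7  12. ] ((-48.561336517333984, 0.5463600158691406), (19.3173828125, 68.40843963623047), 0.04460391029715538)
knob 147 [  10.8 -116.9   53.8] [   4.3 -123.4   50. ] [  17.3 -111.5   55.9] ((10.788385391235352, -117.42990112304688), (12.972002029418945, 11.92896556854248), 0.7975105047225952)
stub 505 [-5.2  9.1 96.4] [-15.4  -0.3  91. ] [ 3.8 18.7 98.2] ((-5.797772407531738, 9.199353218078613), (18.993364334106445, 19.2282772064209), 89.20648956298828)
foot 1308 [ 2.   1.7 12. ] [-58.  -32.4   9. ] [37.  44.9 15. ] ((-10.679901123046875, 6.2917327880859375), (95.04290771484375, 77.0618667602539), 0.48639607429504395)
FOOT 22 -23.7 42.6 194
FOOT 28 -21.5 40.3 183
barrel [-31.3 -16.3] [19.4 35.5]
padarea 50 (array([-14.3,  42.1,  11.3]), array([ 4. , 48.5, 16. ]))
FOOT 22 -22.2 42.1 196
FOOT 28 -22.1 40.7 179
barrel [-31.3 -17. ] [19.4 35. ]
padarea 41 (array([-9.1, 42.7, 10. ]), array([ 3.8, 48.5, 15.8]))
```

```bash
python3 -c "
from h import *
print(job.hand_in())"
```

```text
the job is handed in; nothing more can be done
None
```

The pump is clamped on the plate with its foot against the ledge and its outlet pointing up the slope. By my camera measurements the pad is pressed in about 4 to 5 mm. The job was handed in at about 19.5 s with the gripper clear and the bystanders not touched; no verdict came back.

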